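# Close the kitchen jars from a pile of lids

### The arm

A 6-joint arm with a two-finger parallel gripper is mounted at the origin on the work surface. World frame = base frame: x ahead of the robot, y to its left, z up, the work surface at z = 0. Lengths are in mm, angles in rad, forces in N, time in s.
With the tool pointing down it reaches from about 275 to 750 mm from the base axis. Payload 10.2 kg.
Tool frame: the origin (TCP) lies on the centre line of the jaws, within the pads' length; the fingertips stand 17 mm ahead of it and the grasp point (between the pads) lies 2 mm behind it; z points along the fingers, y is the line along which they close (so a half turn about z gives the same grasp; the last joint's range is limited). The gripper opens to 85 mm and grips with 20 to 120 N. Pads are 22 mm wide; open, the fingers measure 114 mm over their backs; the gripper's body (76 mm by 85 mm) begins 54 mm behind the grasp point. The pads swing forward as they close: fully open they stand 13 mm farther back than shut.
Start: joints at [-1.389, 0.313, 1.498, -0, 1.331, -0.223], TCP at [206.751, -482.582, 248.294] pointing down, gripper open.
Joint ranges: [-2.94, 2.94], [-0.97, 2.17], [0.19, 2.56], [-1.23, 4.37], [0.02, 3.11], [-2.88, 2.88]. Speed limits (rad/s): [2.39, 2.39, 3.01, 3.14, 3.14, 3.14].

### API

Orientations are given as a unit quaternion [w, x, y, z].
In Python, from rig import ctrl gives the robot as it stands. The module is installed in compiled form; this text tells all that it offers.
- The arm moves only by the shell command python3 -m jog 'ROWS' [FORCE]. ROWS is JSON, a list of rows, each an object with "delta_pos": the shift along the world's x, y, z in mm, a list of three; "angular": the turn, a rotation vector about the world's x, y, z in rad, a list of three; "fingers": the opening, from 0 (shut) to 1 (fully open). In form: [{"delta_pos": [tx, ty, tz], "angular": [rx, ry, rz], "fingers": fingers}, ...]. A call has 1 to 10 rows; each row is the pose to reach, as a shift and turn from the pose commanded when the call began; what a row does not reach only later rows make up. A row lasts 1/8 s, in which the tool goes at most 62.5 mm and 10.7 degrees, less where a joint would pass 70% of its speed; a pose out of reach is approached as far as the arm can. A call with a gripper value outside its range is refused whole. The fingers move at their own pace and stop on an object; FORCE is the grip in N (left out, the last holds). Time passes only in rows, so rows that repeat a pose let the fingers close. It gives the time, the measured TCP pose, the force, the opening and the grip force at its end, in the units of the state.
- ctrl.sense(): the state, without advancing time (a new reading comes with each control period).
- ctrl.capture(name): name is "side" or "top"; returns a dict with "pixels" (420x560x3 uint8, blue, green, red), "fx", "fy", "cx", "cy" (pixels), "dist" ([k1, k2, p1, p2, k3] as OpenCV has them; the pictures are not rectified), "R" (3x3) and "t" (3): a world point X has camera coordinates R X + t. Camera axes: x right, y down, z forward; pixel columns grow to the right and rows downward; lengths in mm; the calibration is good to about 2 mm. A picture is of the moment at which its call begins. There is no depth.
- ctrl.finish_job(): hands the job in; it is judged then, once.
The state is a dict: "time_s": time; "joints": joint angles; "dq": joint speeds; "tau": joint torques, N m; "eef_pos": TCP position; "ee_rot": TCP orientation; "force": force on the tool from outside, world axes, zero at the start; "wrist_torque": the same for the moment, N m; "grip_width": opening from 0.0 (shut) to 1.0 (fully open); "grip_force": force on a finger pad.
Only numpy, scipy, OpenCV 4.12 (cv2) and the standard library are available. Lean on these libraries where they do the work, as an engineer would, in place of code of your own. Each camera call takes 0.05 s, during which the arm holds its last target. There are 200 camera calls.

### The job

The four wooden lids of the stoneware jars are piled up on the kitchen counter: take the pile apart and close every jar with the lid that belongs to it, square on square and round on round, large on large and small on small. Each lid must lie flat on its jar with its plug inside the mouth, the square lids turned in line with the sides of their jars. Leave all jars standing upright on the counter, and knock over neither a jar nor the oil bottle or pepper mill.

Things in the scene. Friction and masses are not known exactly. Their poses are not given: they have to be found in the camera images.
- lid_large_square: large square wooden lid: a flat plate 68 mm wide, square, 16 mm thick, with a centred pale square plug 38 mm across and 12 mm deep below it (28 mm high in all). At the start the bottom one of the pile, resting on the counter. Origin at the centre of the plug's underside, so the plate lies 12 to 28 mm above it; x and y axes parallel to its sides, z up.
- lid_large_round: large round wooden lid: a flat plate 62 mm in diameter, round, 16 mm thick, with a centred pale round plug 34 mm across and 12 mm deep below it (28 mm high in all). At the start second from the bottom. Origin at the centre of the plug's underside, so the plate lies 12 to 28 mm above it; z axis up.
- lid_small_square: small square wooden lid: a flat plate 46 mm wide, square, 16 mm thick, with a centred pale square plug 20 mm across and 12 mm deep below it (28 mm high in all). At the start third from the bottom. Origin at the centre of the plug's underside, so the plate lies 12 to 28 mm above it; x and y axes parallel to its sides, z up.
- lid_small_round: small round wooden lid: a flat plate 36 mm in diameter, round, 16 mm thick, with a centred pale round plug 14 mm across and 12 mm deep below it (28 mm high in all). At the start the top one of the pile. Origin at the centre of the plug's underside, so the plate lies 12 to 28 mm above it; z axis up.
- jar_large_square: large square open jar of blue stoneware, loose on the counter: straight walls 60 mm wide, square, mouth 52 mm across, 62 mm high, on a foot 70 mm across and 8 mm thick, about 500 g. Origin at the centre of its underside, z up; x and y axes parallel to its sides. With its lid seated the lid's origin is 50 mm above the jar's origin.
- jar_large_round: large round open jar of blue stoneware, loose on the counter: straight walls 54 mm in outer diameter, mouth 47 mm across, 62 mm high, on a foot 66 mm across and 8 mm thick, about 450 g. Origin at the centre of its underside, z up. With its lid seated the lid's origin is 50 mm above the jar's origin.
- jar_small_square: small square open jar of blue stoneware, loose on the counter: straight walls 39 mm wide, square, mouth 33 mm across, 48 mm high, on a foot 54 mm across and 8 mm thick, about 300 g. Origin at the centre of its underside, z up; x and y axes parallel to its sides. With its lid seated the lid's origin is 36 mm above the jar's origin.
- jar_small_round: small round open jar of blue stoneware, loose on the counter: straight walls 31 mm in outer diameter, mouth 26 mm across, 48 mm high, on a foot 48 mm across and 8 mm thick, about 250 g. Origin at the centre of its underside, z up. With its lid seated the lid's origin is 36 mm above the jar's origin.
- oil_bottle: bystander: amber glass bottle of 60 mm diameter, 210 mm tall, to the left of the jars. Origin at the centre of its underside, z up.
- pepper_mill: bystander: dark wooden pepper mill, 54 mm across its foot, 152 mm tall, to the right of the jars. Origin at the centre of its underside, z up.
There are look-alikes about, which are no part of the job. What is shaped like the lid_large_round but red is not meant.

How it is judged:
By the outcome, as a careful person would: the job done as asked, in the order asked, and still so for the second after the job is handed in, with the robot touching nothing.
It also fails if it takes over 115 s, if anything falls off the work surface, if the arm or the gripper's body presses on something with over 40 N, if the wrist force passes 120 N, or if a joint passes its speed limit or range.

## Working session

There is one attempt and no reset: what is moved stays moved. The work goes in short steps, Python scripts to look and compute and a shell command to move; the robot and the scene stay as the last step left them, time stands still between calls to the robot, and variables do not carry over. Pictures are saved under pics/ and viewed, at most 14 in all, crops included, and the job is handed in when it is done.

```bash
mkdir -p pics; python3 - <<'E'
from rig import ctrl
import cv2,numpy as np,pickle
for n in("top","side"):
    c=ctrl.capture(n); pickle.dump(c,open(n+"0.pkl","wb"))
    cv2.imwrite(f"pics/{n}0.png",c["pixels"])
    R=np.array(c["R"]);print(n,c["fx"],c["cx"],c["cy"],c["dist"],(-R.T@c["t"]).round(),R.round(2).tolist())
print(ctrl.sense())
E
```

```text
top 447.9841288358084 279.8355977619779 216.0756324332915 [-0.10870582  0.          0.          0.          0.        ] [ 420.   14. 1297.] [[-0.02, -1.0, -0.01], [-1.0, 0.02, -0.06], [0.06, 0.01, -1.0]]
side 476.35786444990896 282.6408090578586 203.97752065044628 [-0.06819273  0.          0.          0.          0.        ] [ 484. -949.  818.] [[1.0, -0.05, -0.02], [-0.05, -0.59, -0.8], [0.02, 0.8, -0.6]]
{'time_s': 0.1, 'joints': array([-1.38940014e+00,  3.13407137e-01,  1.49832145e+00,  7.71048234e-07,
        1.33099427e+00, -2.23417119e-01]), 'dq': array([ 0.00207649, -0.00046515, -0.00290947, -0.00154023,  0.00069852,
        0.00043404]), 'tau': array([ 2.58437234e-03, -4.12900078e+01, -2.60144252e+01, -1.83578290e-04,
        2.99321713e-03,  1.55252553e-05]), 'eef_pos': array([ 206.71454717, -482.37969914,  247.80052043]), 'ee_rot': array([-5.64969351e-04,  9.79585474e-01,  2.01027310e-01,  1.22465406e-05]), 'force': array([-0.08687231,  0.40297681,  0.17016303]), 'wrist_torque': array([-0.01912866,  0.0171087 ,  0.01076945]), 'grip_force': 0.0, 'grip_width': 0.9992110654153376}
```

View pics/top0.png

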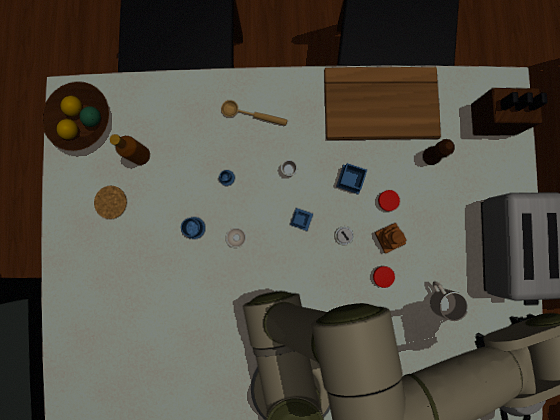

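View pics/side0.png

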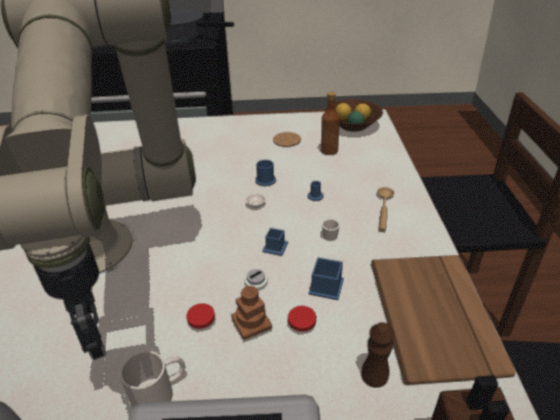

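The top view shows the large square jar at about (351,178), small square (301,218), small round (227,177), large round (193,228) and the pile at (390,238). The red look-alikes are at (388,200) and (383,277). Next I'll make enlarged crops.

```bash
cat > h.py <<'E'
import cv2,numpy as np,pickle
def K(c): return np.array([[c["fx"],0,c["cx"]],[0,c["fy"],c["cy"]],[0,0,1.]])
def px2w(c,uv,z):
    p=cv2.undistortPoints(np.array(uv,float).reshape(-1,1,2),K(c),np.array(c["dist"]))[:,0]
    R=np.array(c["R"]);o=-R.T@np.array(c["t"])
    d=np.c_[p,np.ones(len(p))]@R
    z=np.broadcast_to(z,len(p)); return o+d*((z-o[2])/d[:,2])[:,None]
def w2px(c,X):
    return cv2.projectPoints(np.array(X,float).reshape(-1,1,3),cv2.Rodrigues(np.array(c["R"]))[0],np.array(c["t"],float),K(c),np.array(c["dist"]))[0][:,0]
def tiles(c,cen,s,w,h,cols,name):
    # tiles of w x h source px scaled by s with px grid ticks each 5 px
    T=[]
    for (x,y) in cen:
        x0,y0=int(x-w//2),int(y-h//2)
        t=cv2.resize(c["pixels"][y0:y0+h,x0:x0+w],None,fx=s,fy=s,interpolation=cv2.INTER_CUBIC)
        t=np.clip(t*1.5,0,255).astype(np.uint8)
        for i in range(w):
            if (x0+i)%5==0:
                cv2.line(t,(int((i+.5)*s),0),(int((i+.5)*s),4 if (x0+i)%10 else 9),(0,0,255),1)
                if (x0+i)%10==0: cv2.putText(t,str(x0+i),(int((i+.5)*s)-10,20),0,.35,(0,0,255),1)
        for i in range(h):
            if (y0+i)%5==0:
                cv2.line(t,(0,int((i+.5)*s)),(4 if (y0+i)%10 else 9,int((i+.5)*s)),(0,0,255),1)
                if (y0+i)%10==0: cv2.putText(t,str(y0+i),(10,int((i+.5)*s)+4),0,.35,(0,0,255),1)
        t[-1]=0;t[:,-1]=0;T.append(t)
    rows=[np.hstack(T[i:i+cols]) for i in range(0,len(T),cols)]
    cv2.imwrite(name,np.vstack(rows))
E
python3 - <<'E'
from h import *
c=pickle.load(open("top0.pkl","rb"))
tiles(c,[(351,178),(301,218),(390,238),(227,177),(193,228),(131,150)],6.6,40,40,3,"pics/t1.png")
c=pickle.load(open("side0.pkl","rb"))
tiles(c,[(326,278),(274,241),(252,312),(316,190),(265,172),(377,355)],4.4,60,64,3,"pics/s1.png")
E
```

```text
(no output)
```

View pics/t1.png

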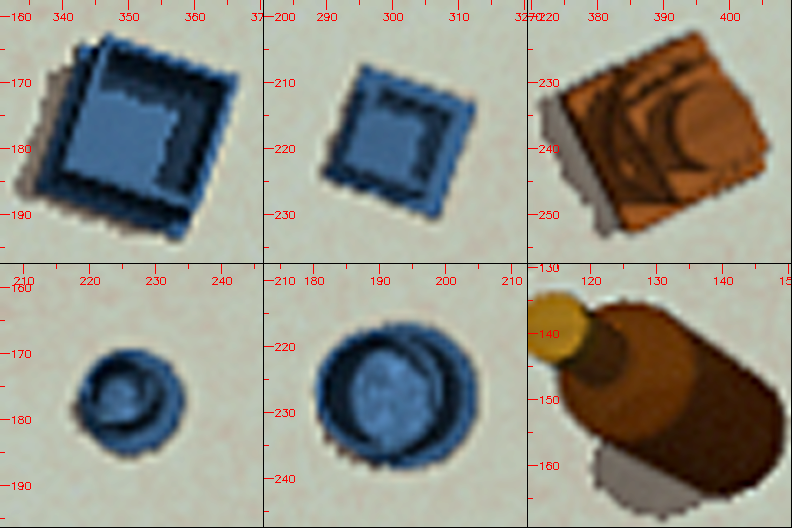

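View pics/s1.png

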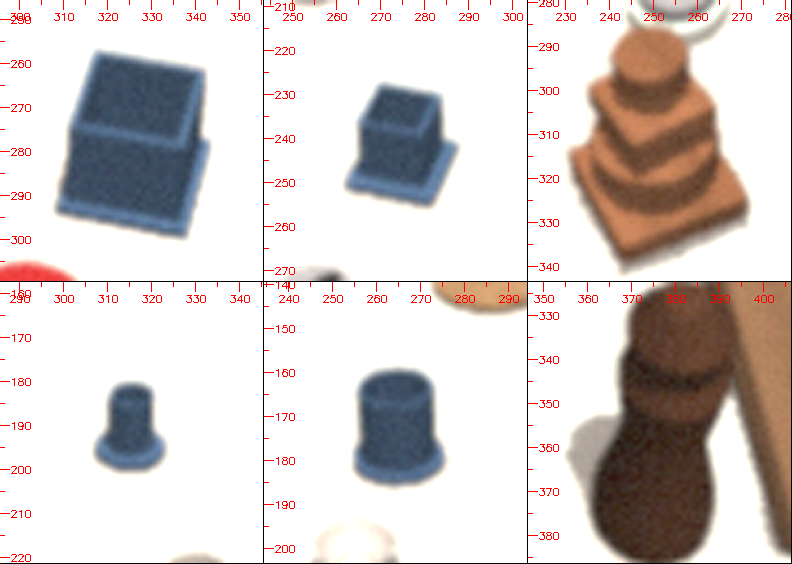

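```bash
cat > fit.py <<'E'
from h import *
from scipy.optimize import minimize
def prism(shape,w,z0,z1,x,y,a):
    if shape=='s': P=np.array([[1,1],[1,-1],[-1,-1],[-1,1]])*w/2
    else:
        t=np.linspace(0,2*np.pi,40,endpoint=False);P=np.c_[np.cos(t),np.sin(t)]*w/2
    r=np.array([[np.cos(a),-np.sin(a)],[np.sin(a),np.cos(a)]])
    P=P@r.T+[x,y]
    return np.vstack([np.c_[P,np.full(len(P),z0)],np.c_[P,np.full(len(P),z1)]])
S=8
def mask(c,prs,x0,y0,n):
    m=np.zeros((n*S,n*S),np.uint8)
    for p in prs:
        u=(w2px(c,p)-[x0,y0]+.5)*S
        cv2.fillConvexPoly(m,cv2.convexHull(np.round(u*16).astype(np.int32)),1,shift=4)
    return cv2.resize(m.astype(np.float32),(n,n),interpolation=cv2.INTER_AREA)
def fit(cams,obsf,prf,p0,cens,n=64,steps=None):
    obs=[]
    for c,(u,v) in zip(cams,cens):
        x0,y0=int(u-n//2),int(v-n//2); obs.append((c,x0,y0,obsf(c["pixels"][y0:y0+n,x0:x0+n].astype(float))))
    f=lambda p:sum(np.abs(mask(c,prf(p),x0,y0,n)-o).sum() for c,x0,y0,o in obs)
    steps=np.array(steps if steps is not None else [5]*len(p0))
    sim=np.vstack([p0,np.array(p0)+np.diag(steps)])
    for _ in range(3):
        r=minimize(f,sim[0],method='Nelder-Mead',options=dict(initial_simplex=sim,xatol=.05,fatol=.05,maxiter=2500)); sim=np.vstack([r.x,r.x+np.diag(steps)/2])
    return r.x,r.fun
blue=lambda I:np.clip(((I[...,0]-I[...,2])-10)/20,0,1)
wood=lambda I:np.clip(((I[...,2]-I[...,0])-15)/20,0,1)
JARS=dict(ls=('s',60,62,70),lr=('r',54,62,66),ss=('s',39,48,54),sr=('r',31,48,48))
def jarpr(k):
    s,w,h,f=JARS[k]; return lambda p:[prism(s,w,0,h,p[0],p[1],p[2]/50),prism(s,f,0,8,p[0],p[1],p[2]/50)]
E
cat > j.py <<'E'
from fit import *
t=pickle.load(open("top0.pkl","rb"));s=pickle.load(open("side0.pkl","rb"))
T=dict(ls=(351,178),ss=(301,218),sr=(227,177),lr=(193,228));Sd=dict(ls=(326,278),ss=(274,241),sr=(316,190),lr=(265,172))
for k in T:
    g=px2w(t,[T[k]],30)[0][:2]
    for nm,cs,ce in(("both",[t,s],[T[k],Sd[k]]),("top",[t],[T[k]]),("side",[s],[Sd[k]])):
        best=min((fit(cs,blue,jarpr(k),[*g,a],ce,40,[4,4,10]) for a in((0,20,40,60) if k[1]=='s' else (0,))),key=lambda r:r[1])
        print(k,nm,best[0][:2].round(1),"yaw",round(np.degrees(best[0][2]/50)%90,1),round(best[1],1))
print("small round",px2w(t,[(396,236)],112).round(1),px2w(s,[(249.3,290.5)],112).round(1))
print("sm sq top cam", "side L,R,F",px2w(s,[(236,300),(264,303),(247,319)],84).round(1))
print("lr side L R",px2w(s,[(236,311),(265,315)],56).round(1))
print("ls side L R F",px2w(s,[(231,315),(271,327),(244,336)],28).round(1),"top",px2w(t,[(375,232),(395,222.5),(406,240),(384,252.5)],28).round(1))
E
python3 j.py
```

```text
ls both [ 603.5 -180.5] yaw 74.2 496.7
ls top [ 603.5 -180.4] yaw 70.2 187.4
ls side [ 603.2 -182.3] yaw 76.3 294.3
ss both [489.  -33.1] yaw 73.3 249.0
ss top [489.1 -33.6] yaw 70.4 53.2
ss side [489.7 -28.8] yaw 79.6 177.7
sr both [614.6 181.9] yaw 74.4 172.3
sr top [614.2 182.6] yaw 6.0 57.0
sr side [616.2 192.2] yaw 43.8 112.1
lr both [469.4 279.7] yaw 4.1 309.5
lr top [469.4 279.2] yaw 1.5 108.3
lr side [469.8 289.2] yaw 66.9 195.7
small round [[ 433.4 -280.5  112. ]] [[ 433.1 -282.9  112. ]]
sm sq top cam side L,R,F [[ 404.  -281.1   84. ]
 [ 461.2 -292.8   84. ]
 [ 427.2 -332.2   84. ]]
lr side L R [[ 401.9 -286.    56. ]
 [ 461.8 -300.4   56. ]]
ls side L R F [[ 388.5 -272.1   28. ]
 [ 472.9 -309.5   28. ]
 [ 417.2 -329.1   28. ]] top [[ 446.9 -241.5   28. ]
 [ 472.9 -299.7   28. ]
 [ 422.5 -329.9   28. ]
 [ 388.3 -265.7   28. ]]
```

```bash
cat >> fit.py <<'E'
blue=lambda I:np.clip((I[...,0]/(I[...,2]+1)-1.1)/.3,0,1)*(I[...,2]<150)
wood=lambda I:np.clip((I[...,2]/(I[...,0]+1)-1.3)/.3,0,1)
E
sed -i '/^print/d' j.py
cat >> j.py <<'E'
P0=[433,-281.5, 433,-288, 432,-292, 430.5,-284.5,0,0]
def pile(p):
    return [prism('r',36,96,112,p[0],p[1],0),prism('s',46,68,84,p[2],p[3],p[8]/50),prism('r',62,40,56,p[4],p[5],0),prism('s',68,12,28,p[6],p[7],p[9]/50),
     prism('r',14,84,96,p[0],p[1],0),prism('s',20,56,68,p[2],p[3],p[8]/50),prism('r',34,28,40,p[4],p[5],0),prism('s',38,0,12,p[6],p[7],p[9]/50)]
a=np.arctan2(-329-(-272),417-388.5); b=np.arctan2(-332+281,427-404)
P0[8]=(b%(np.pi/2))*50;P0[9]=(a%(np.pi/2))*50
r=fit([t,s],wood,pile,P0,[(391,238),(252,312)],64,[3]*10)
print(np.round(r[0][:8],1),np.degrees(r[0][8:]/50).round(1),r[1])
m=[(wood(c["pixels"].astype(float))*128+blue(c["pixels"].astype(float))*255).clip(0,255).astype(np.uint8)[v-60:v+60,u-100:u+100] for c,u,v in((t,300,218),(s,280,250))]
cv2.imwrite("pics/m.png",cv2.resize(np.hstack(m),None,fx=2,fy=2))
E
python3 j.py
```

```text
ls both [ 603.5 -180.3] yaw 74.1 152.2
ls top [ 603.7 -179.9] yaw 70.5 34.6
ls side [ 603.3 -181.9] yaw 76.3 96.1
ss both [489.  -32.8] yaw 72.1 148.9
ss top [489.2 -33.2] yaw 69.1 29.5
ss side [489.8 -29.2] yaw 80.5 97.2
sr both [614.6 182. ] yaw 71.0 113.1
sr top [614.2 182.6] yaw 76.2 26.2
sr side [615.5 191.7] yaw 42.3 83.7
lr both [469.4 279.3] yaw 4.9 153.7
lr top [469.3 279.3] yaw 1.9 35.2
lr side [469.4 288.9] yaw 78.6 112.9
[ 432.2 -287.9  431.5 -284.   431.3 -283.7  429.8 -281.2] [20.8 21.5] 334.4439232879464
```

View pics/m.png

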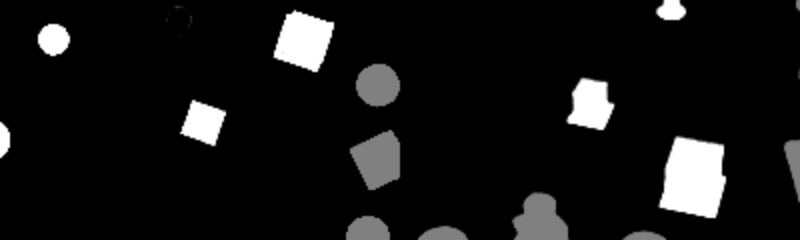

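```bash
cat > ov.py <<'E'
from fit import *
s=pickle.load(open("side0.pkl","rb"))
im=cv2.resize(s["pixels"],None,fx=5,fy=5,interpolation=cv2.INTER_CUBIC)
J=dict(ls=(603.7,-179.9,70.5),ss=(489.2,-33.2,69.1),sr=(614.2,182.6,0),lr=(469.3,279.3,0))
for k,(x,y,a) in J.items():
    for p in jarpr(k)([x,y,np.radians(a)*50]):
        n=len(p)//2
        for q in(p[:n],p[n:]): cv2.polylines(im,[np.round((w2px(s,q)+.5)*5).astype(int)],True,(0,255,0),1)
C=dict(ls=(326,278),ss=(274,241),sr=(316,190),lr=(265,172))
cv2.imwrite("pics/ov.png",np.vstack([np.hstack([im[(v-30)*5:(v+30)*5,(u-35)*5:(u+35)*5] for u,v in list(C.values())[i:i+2]]) for i in(0,2)]))
E
python3 ov.py
```

```text
(no output)
```

View pics/ov.png

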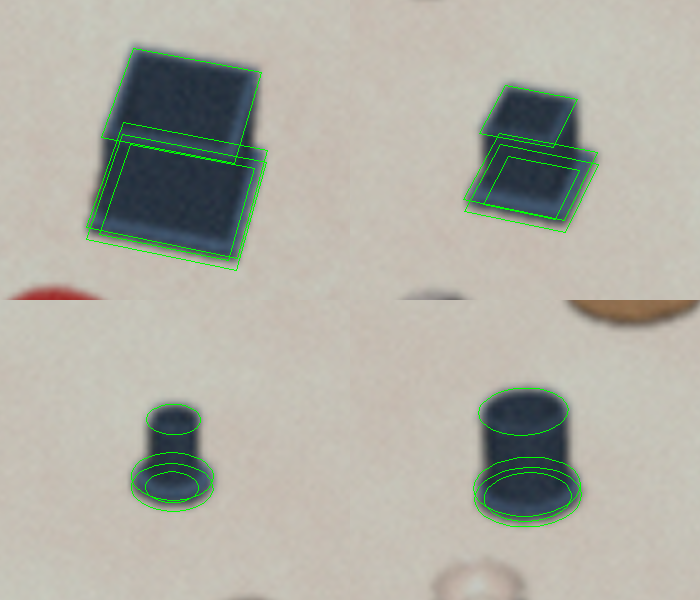

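```bash
cat > pl.py <<'E'
from fit import *
t=pickle.load(open("top0.pkl","rb"));s=pickle.load(open("side0.pkl","rb"))
wood2=lambda I:np.clip((I[...,2]/(I[...,0]+1)-1.35)/.3,0,1)*(I[...,1]/(I[...,2]+1)>.3)
def pile(p):
    return [prism('r',36,96,112,p[0],p[1],0),prism('s',46,68,84,p[2],p[3],p[8]/50),prism('r',62,40,56,p[4],p[5],0),prism('s',68,12,28,p[6],p[7],p[9]/50),
     prism('r',14,84,96,p[0],p[1],0),prism('s',20,56,68,p[2],p[3],p[8]/50),prism('r',34,28,40,p[4],p[5],0),prism('s',38,0,12,p[6],p[7],p[9]/50)]
P0=[433,-281.5, 431.5,-288, 432,-286, 430.5,-284.5,np.radians(24)*50,np.radians(22)*50]
r=fit([t,s],wood2,pile,P0,[(391,238),(252,312)],64,[3]*10)
print(np.round(r[0][:8],1),np.degrees(r[0][8:]/50).round(1),r[1])
out=[]
for c,(u,v) in((t,(391,238)),(s,(252,312))):
    im=cv2.resize(c["pixels"],None,fx=8,fy=8,interpolation=cv2.INTER_CUBIC);im=np.clip(im*1.6,0,255).astype(np.uint8)
    for i,p in enumerate(pile(r[0])[:4]):
        n=len(p)//2
        for q in(p[:n],p[n:]): cv2.polylines(im,[np.round((w2px(c,q)+.5)*8).astype(int)],True,[(0,255,0),(255,255,0),(255,0,255),(0,255,255)][i],1)
    out.append(im[(v-32)*8:(v+32)*8,(u-24)*8:(u+24)*8])
cv2.imwrite("pics/pl.png",np.hstack(out))
E
python3 pl.py
```

```text
[ 432.1 -288.3  431.5 -285.5  431.4 -283.8  430.1 -281.3] [22.6 20.8] 250.0255083879397
```

View pics/pl.png

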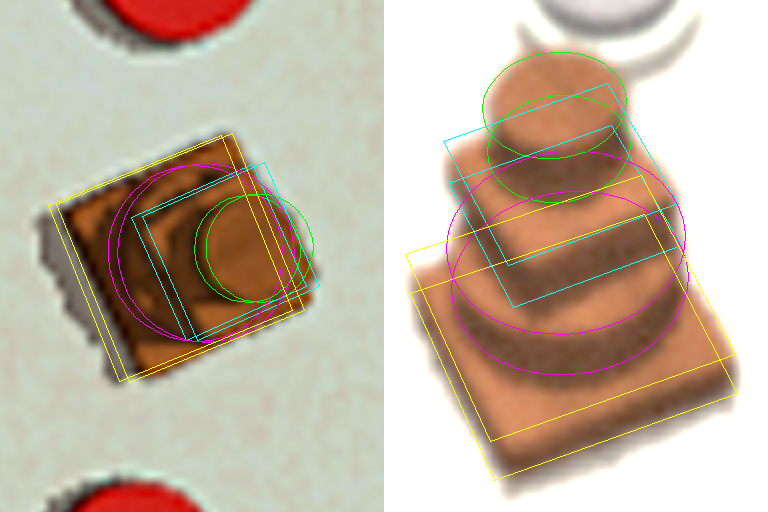

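The jar outlines fit well: the rims agree with the side view to about 1 px. The pile is centred near (432,-285) with yaw about 21.5°, and its heights match the stack. I'll start moving, going first to a point above the pile.

```bash
python3 -m jog '[{"delta_pos":[226,198,-48],"angular":[0,0,-0.03],"fingers":1},{"delta_pos":[226,198,-48],"angular":[0,0,-0.03],"fingers":1},{"delta_pos":[226,198,-48],"angular":[0,0,-0.03],"fingers":0.75},{"delta_pos":[226,198,-48],"angular":[0,0,-0.03],"fingers":0.75},{"delta_pos":[226,198,-48],"angular":[0,0,-0.03],"fingers":0.75},{"delta_pos":[226,198,-48],"angular":[0,0,-0.03],"fingers":0.75},{"delta_pos":[226,198,-48],"angular":[0,0,-0.03],"fingers":0.75},{"delta_pos":[226,198,-100],"angular":[0,0,-0.03],"fingers":0.75},{"delta_pos":[226,198,-143],"angular":[0,0,-0.03],"fingers":0.75},{"delta_pos":[226,198,-143],"angular":[0,0,-0.03],"fingers":0.75}]' 30
```

```text
time_s: 1.35
eef_pos: [431.0, -284.6, 103.4]
ee_rot: [-0.002, 0.983, 0.185, -0.002]
force: [0.3, 0.1, 0.3]
grip_width: 0.745
grip_force: 0.0
```

```bash
python3 -m jog '[{"delta_pos":[0,0,0],"angular":[0,0,0],"fingers":0.3},{"delta_pos":[0,0,0],"angular":[0,0,0],"fingers":0.3},{"delta_pos":[0,0,0],"angular":[0,0,0],"fingers":0.3},{"delta_pos":[0,0,0],"angular":[0,0,0],"fingers":0.3},{"delta_pos":[0,0,0],"angular":[0,0,0],"fingers":0.3},{"delta_pos":[0,0,20],"angular":[0,0,0],"fingers":0.3},{"delta_pos":[0,0,60],"angular":[0,0,0],"fingers":0.3},{"delta_pos":[0,0,60],"angular":[0,0,0],"fingers":0.3}]' 30
cat > look.py <<'E'
import sys
from rig import ctrl
from h import *
# usage: look.py tag top u v side u v  (w,h px)
n=sys.argv[1];a=sys.argv[2:];T=[]
for i in range(0,len(a),3):
    c=ctrl.capture(a[i]);pickle.dump(c,open(f"{a[i]}_{n}.pkl","wb"))
    tiles(c,[(int(a[i+1]),int(a[i+2]))],6.2,64,90,1,"/tmp/x.png");T.append(cv2.imread("/tmp/x.png"))
cv2.imwrite(f"pics/{n}.png",np.hstack(T)); s=ctrl.sense();print(s["eef_pos"].round(1),s["grip_width"].round(3),s["grip_force"].round(1))
E
python3 look.py a top 392 232 side 252 295
```

```text
time_s: 2.35
eef_pos: [433.8, -285.6, 168.8]
ee_rot: [0.003, 0.982, 0.186, 0.002]
force: [-0.7, -0.2, -0.0]
grip_width: 0.407
grip_force: 30.1Traceback (most recent call last):
  File "look.py", line 9, in <module>
    cv2.imwrite(f"pics/{n}.png",np.hstack(T)); s=ctrl.sense();print(s["eef_pos"].round(1),s["grip_width"].round(3),s["grip_force"].round(1))
                                                                                          ^^^^^^^^^^^^^^^^^^^^^
AttributeError: 'float' object has no attribute 'round'
```

View pics/a.png

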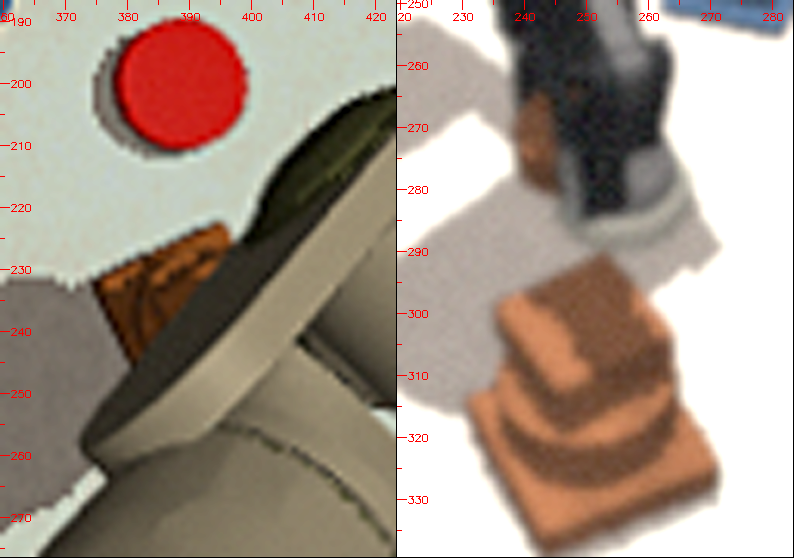

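```bash
sed -i 's/s\["grip_width"\].round(3),s\["grip_force"\].round(1)/s["grip_width"],s["grip_force"]/' look.py; python3 - <<'E'
from h import *
s=pickle.load(open("side_a.pkl","rb"))
X=np.array([433.8,-285.6,171])
print(w2px(s,[X,X+[18,0,0],X+[-18,0,0],X+[-18,0,-8],X+[0,-17.6,0]]))
q=px2w(s,[(236.5,299),(252.5,290.5),(264,302.5),(247,318)],84);print(q.round(1),q.mean(0).round(1))
for a,b in((0,1),(1,2),(2,3),(3,0)): d=q[b]-q[a];print(np.hypot(*d[:2]).round(1),np.degrees(np.arctan2(d[1],d[0])).round(1)%90)
E
```

```text
[[247.66367228 270.33470343]
 [256.99839784 269.89039971]
 [238.32583157 270.77572809]
 [238.65079515 273.7405204 ]
 [247.55944172 276.86170325]]
[[ 405.  -278.4   84. ]
 [ 437.8 -256.9   84. ]
 [ 461.2 -291.5   84. ]
 [ 427.1 -329.6   84. ]] [ 432.8 -289.1   84. ]
39.2 33.3
41.8 34.1
51.1 48.19999999999999
55.8 23.400000000000006
```

```bash
python3 -m jog '[{"delta_pos":[181,467,10],"angular":[0,0,0],"fingers":0.3},{"delta_pos":[181,467,10],"angular":[0,0,0],"fingers":0.3},{"delta_pos":[181,467,10],"angular":[0,0,0],"fingers":0.3},{"delta_pos":[181,467,10],"angular":[0,0,0],"fingers":0.3},{"delta_pos":[181,467,10],"angular":[0,0,0],"fingers":0.3},{"delta_pos":[181,467,10],"angular":[0,0,0],"fingers":0.3},{"delta_pos":[181,467,10],"angular":[0,0,0],"fingers":0.3},{"delta_pos":[181,467,10],"angular":[0,0,0],"fingers":0.3},{"delta_pos":[181,467,-40],"angular":[0,0,0],"fingers":0.3},{"delta_pos":[181,467,-80],"angular":[0,0,0],"fingers":0.3}]' 30
python3 -m jog '[{"delta_pos":[0,0,0],"angular":[0,0,0],"fingers":0.3},{"delta_pos":[0,0,0],"angular":[0,0,0],"fingers":0.3}]'
python3 look.py b top 392 232 side 312 178
```

```text
time_s: 3.7
eef_pos: [612.8, 183.2, 82.2]
ee_rot: [-0.0, 0.982, 0.187, -0.001]
force: [-0.0, 0.8, -1.4]
grip_width: 0.406
grip_force: 30.1
time_s: 3.95
eef_pos: [614.4, 182.3, 86.8]
ee_rot: [0.0, 0.983, 0.186, 0.001]
force: [-0.3, 0.2, 0.3]
grip_width: 0.406
grip_force: 30.1
[614.7 182.4  87.3] 0.40500679191402855 30.120234489440918
```

View pics/b.png

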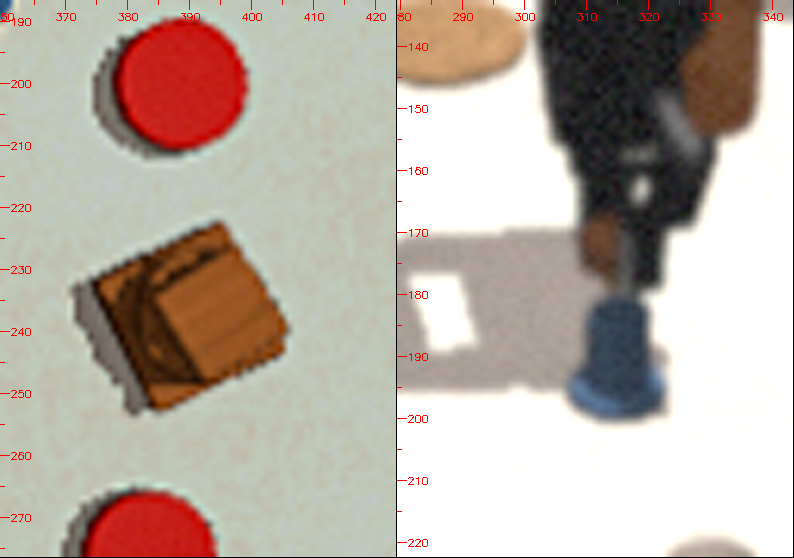

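```bash
python3 -m jog '[{"delta_pos":[0,0,-20],"angular":[0,0,0],"fingers":0.3},{"delta_pos":[0,0,-29],"angular":[0,0,0],"fingers":0.3},{"delta_pos":[0,0,-29],"angular":[0,0,0],"fingers":0.3},{"delta_pos":[0,0,-29],"angular":[0,0,0],"fingers":0.3},{"delta_pos":[0,0,-29],"angular":[0,0,0],"fingers":0.6},{"delta_pos":[0,0,-29],"angular":[0,0,0],"fingers":0.8},{"delta_pos":[0,0,-29],"angular":[0,0,0],"fingers":0.8},{"delta_pos":[0,0,0],"angular":[0,0,0],"fingers":0.8},{"delta_pos":[0,0,60],"angular":[0,0,0],"fingers":0.8},{"delta_pos":[0,0,80],"angular":[0,0,0],"fingers":0.8}]' 30
python3 - <<'E'
from h import *
t=pickle.load(open("top_b.pkl","rb"));s=pickle.load(open("side_a.pkl","rb"))
q=px2w(t,[(384.5,234.5),(398.5,227),(406,240),(393,247.5)],84);print(q.round(1),q.mean(0).round(1))
for a,b in((0,1),(1,2),(2,3),(3,0)): d=q[b]-q[a];print(np.hypot(*d[:2]).round(1),np.degrees(np.arctan2(d[1],d[0])).round(1)%90)
E
```

```text
time_s: 5.3
eef_pos: [614.8, 182.6, 169.2]
ee_rot: [0.0, 0.982, 0.186, 0.003]
force: [0.2, 0.5, -0.2]
grip_width: 0.799
grip_force: 0.0
[[ 438.4 -256.    84. ]
 [ 458.1 -295.1   84. ]
 [ 422.4 -314.7   84. ]
 [ 402.7 -278.4   84. ]] [ 430.4 -286.1   84. ]
43.8 26.700000000000003
40.8 28.69999999999999
41.3 28.400000000000006
42.1 32.0
```

```bash
python3 look.py c side 312 178; python3 -m jog '[{"delta_pos":[-182,-469,0],"angular":[0,0,0.105],"fingers":0.8},{"delta_pos":[-182,-469,0],"angular":[0,0,0.105],"fingers":0.8},{"delta_pos":[-182,-469,0],"angular":[0,0,0.105],"fingers":0.8},{"delta_pos":[-182,-469,0],"angular":[0,0,0.105],"fingers":0.8},{"delta_pos":[-182,-469,0],"angular":[0,0,0.105],"fingers":0.8},{"delta_pos":[-182,-469,0],"angular":[0,0,0.105],"fingers":0.8},{"delta_pos":[-182,-469,0],"angular":[0,0,0.105],"fingers":0.8},{"delta_pos":[-182,-469,0],"angular":[0,0,0.105],"fingers":0.8},{"delta_pos":[-182,-469,0],"angular":[0,0,0.105],"fingers":0.8},{"delta_pos":[-182,-469,-40],"angular":[0,0,0.105],"fingers":0.8}]' 30
python3 -m jog '[{"delta_pos":[0,0,-30],"angular":[0,0,0],"fingers":0.8},{"delta_pos":[0,0,-49],"angular":[0,0,0],"fingers":0.8},{"delta_pos":[0,0,-49],"angular":[0,0,0],"fingers":0.8},{"delta_pos":[0,0,-49],"angular":[0,0,0],"fingers":0.4},{"delta_pos":[0,0,-49],"angular":[0,0,0],"fingers":0.4},{"delta_pos":[0,0,-49],"angular":[0,0,0],"fingers":0.4},{"delta_pos":[0,0,-49],"angular":[0,0,0],"fingers":0.4},{"delta_pos":[0,0,-30],"angular":[0,0,0],"fingers":0.4},{"delta_pos":[0,0,40],"angular":[0,0,0],"fingers":0.4},{"delta_pos":[0,0,40],"angular":[0,0,0],"fingers":0.4}]' 30; python3 -m jog '[{"delta_pos":[0,0,0],"angular":[0,0,0],"fingers":0.4}]'
python3 - <<'E'
from rig import ctrl
from h import *
c=ctrl.capture("side");pickle.dump(c,open("side_d.pkl","wb"))
tiles(c,[(252,290)],6.2,64,90,1,"/tmp/x.png"); a=cv2.imread("pics/c.png");cv2.imwrite("pics/cd.png",np.hstack([a,cv2.imread("/tmp/x.png")]));s=ctrl.sense();print(s["eef_pos"],s["grip_width"])
E
```

```text
[615.2 182.6 170.4] 0.7985975975819488 0.0
time_s: 6.6
eef_pos: [432.5, -287.6, 126.1]
ee_rot: [0.002, 0.971, 0.237, 0.001]
force: [-0.1, -0.5, -0.5]
grip_width: 0.801
grip_force: 0.0
time_s: 7.85
eef_pos: [432.8, -287.7, 169.1]
ee_rot: [0.003, 0.971, 0.238, 0.002]
force: [0.2, 0.3, -1.7]
grip_width: 0.534
grip_force: 30.9
time_s: 7.98
eef_pos: [431.6, -286.5, 165.2]
ee_rot: [0.0, 0.971, 0.238, 0.0]
force: [-0.8, 0.1, -1.1]
grip_width: 0.532
grip_force: 30.9
[ 431.33095947 -286.21426615  164.28519277] 0.5322096654079111
```

View pics/cd.png

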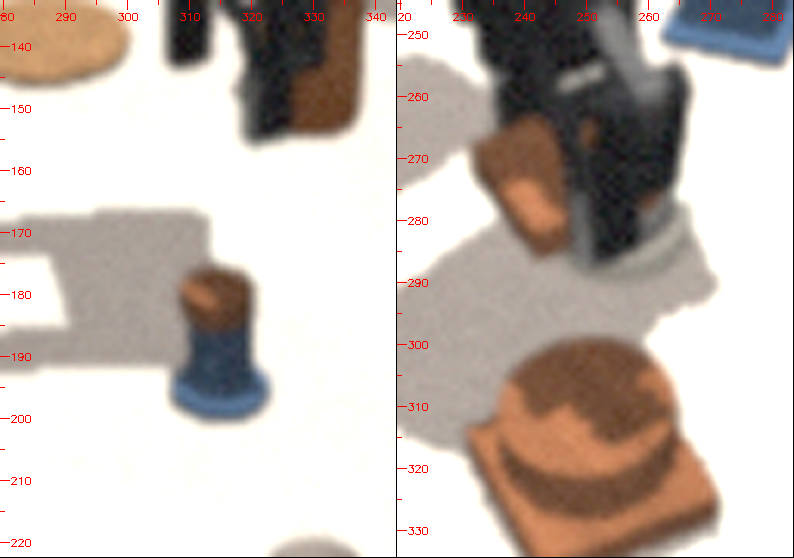

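```bash
python3 - <<'E'
from fit import *
s=pickle.load(open("side_d.pkl","rb"))
p=prism('s',46,156.5,172.5,431.3,-286.2,np.radians(27.5));print(w2px(s,p).round(1).tolist())
t=np.linspace(0,6.28,60)
def f(xy):
    u=w2px(s,np.c_[xy[0]+31*np.cos(t),xy[1]+31*np.sin(t),0*t+56]);return u[:,0].min().round(1),u[:,0].max().round(1),u[:,1].min().round(1),u[:,1].max().round(1)
for xy in((431,-286),(431,-290),(434,-290)):print(xy,f(xy))
E
```

```text
[[252.0, 264.7], [262.9, 278.8], [241.5, 287.9], [231.1, 273.2], [251.5, 258.8], [262.5, 272.9], [240.9, 282.0], [230.4, 267.3]]
(431, -286) (np.float64(235.1), np.float64(265.0), np.float64(299.1), np.float64(322.1))
(431, -290) (np.float64(235.0), np.float64(265.0), np.float64(300.5), np.float64(323.7))
(434, -290) (np.float64(236.5), np.float64(266.4), np.float64(300.4), np.float64(323.6))
```

```bash
python3 -m jog '[{"delta_pos":[57,251.5,0],"angular":[0,0,0.726],"fingers":0.4},{"delta_pos":[57,251.5,0],"angular":[0,0,0.726],"fingers":0.4},{"delta_pos":[57,251.5,0],"angular":[0,0,0.726],"fingers":0.4},{"delta_pos":[57,251.5,0],"angular":[0,0,0.726],"fingers":0.4},{"delta_pos":[57,251.5,0],"angular":[0,0,0.726],"fingers":0.4},{"delta_pos":[57,251.5,0],"angular":[0,0,0.726],"fingers":0.4},{"delta_pos":[57,251.5,-40],"angular":[0,0,0.726],"fingers":0.4},{"delta_pos":[57,251.5,-75],"angular":[0,0,0.726],"fingers":0.4},{"delta_pos":[57,251.5,-75],"angular":[0,0,0.726],"fingers":0.4},{"delta_pos":[57,251.5,-75],"angular":[0,0,0.726],"fingers":0.4}]'
python3 - <<'E'
from rig import ctrl
from h import *
c=ctrl.capture("side");pickle.dump(c,open("side_e.pkl","wb"))
tiles(c,[(274,236)],6.2,64,90,1,"pics/e.png")
E
```

```text
time_s: 9.28
eef_pos: [489.2, -36.1, 91.3]
ee_rot: [0.001, 0.824, 0.566, 0.0]
force: [-0.4, 0.2, -0.8]
grip_width: 0.532
grip_force: 30.9
```

View pics/e.png

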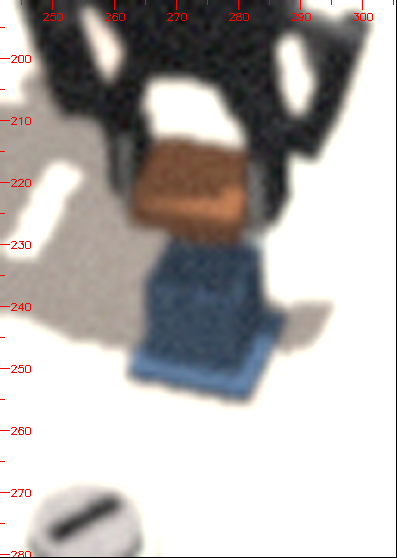

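```bash
python3 - <<'E'
from fit import *
s=pickle.load(open("side_e.pkl","rb"))
from rig import ctrl
print(ctrl.sense()["eef_pos"])
for xy in((489.2,-33.2),(488.8,-35)):
  p=prism('s',46,82.5,98.5,*xy,np.radians(69.1));print(w2px(s,p).round(1).tolist())
E
```

```text
[489.42409364 -35.92500445  91.59833646]
[[268.1, 215.7], [285.5, 219.0], [279.6, 230.3], [261.7, 226.9], [267.8, 210.7], [285.4, 213.9], [279.4, 225.2], [261.4, 221.7]]
[[267.9, 216.2], [285.4, 219.4], [279.5, 230.8], [261.6, 227.3], [267.7, 211.1], [285.2, 214.4], [279.3, 225.7], [261.3, 222.2]]
```

```bash
python3 -m jog '[{"delta_pos":[0,0,-18],"angular":[0,0,0],"fingers":0.4},{"delta_pos":[0,0,-28],"angular":[0,0,0],"fingers":0.4},{"delta_pos":[0,0,-33],"angular":[0,0,0],"fingers":0.4},{"delta_pos":[0,0,-33],"angular":[0,0,0],"fingers":0.4},{"delta_pos":[0,0,-33],"angular":[0,0,0],"fingers":0.65},{"delta_pos":[0,0,-33],"angular":[0,0,0],"fingers":0.9},{"delta_pos":[0,0,-33],"angular":[0,0,0],"fingers":0.9},{"delta_pos":[0,0,-15],"angular":[0,0,0],"fingers":0.9},{"delta_pos":[0,0,40],"angular":[0,0,0],"fingers":0.9},{"delta_pos":[0,0,75],"angular":[0,0,0],"fingers":1}]' 30
python3 - <<'E'
from rig import ctrl
from h import *
for n in("side","top"):
    c=ctrl.capture(n);pickle.dump(c,open(n+"_f.pkl","wb"))
E
```

```text
time_s: 10.58
eef_pos: [489.1, -35.2, 167.5]
ee_rot: [0.001, 0.824, 0.567, 0.001]
force: [0.5, -0.1, 0.7]
grip_width: 0.997
grip_force: 0.0
```

```bash
python3 -m jog '[{"delta_pos":[-57,-251,0],"angular":[0,0,-0.83],"fingers":1},{"delta_pos":[-57,-251,0],"angular":[0,0,-0.83],"fingers":1},{"delta_pos":[-57,-251,0],"angular":[0,0,-0.83],"fingers":1},{"delta_pos":[-57,-251,0],"angular":[0,0,-0.83],"fingers":1},{"delta_pos":[-57,-251,0],"angular":[0,0,-0.83],"fingers":1},{"delta_pos":[-57,-251,0],"angular":[0,0,-0.83],"fingers":1},{"delta_pos":[-57,-251,-40],"angular":[0,0,-0.83],"fingers":1},{"delta_pos":[-57,-251,-80],"angular":[0,0,-0.83],"fingers":1},{"delta_pos":[-57,-251,-80],"angular":[0,0,-0.83],"fingers":1},{"delta_pos":[-57,-251,-80],"angular":[0,0,-0.83],"fingers":1}]' 30
python3 - <<'E'
from fit import *
s=pickle.load(open("side_f.pkl","rb"))
w=lambda I:np.clip((I[...,2]/(I[...,0]+1)-1.35)/.3,0,1)
for z in(48,54):
    for c,k in((s,'side'),):
        r=fit([c],w,lambda p:[prism('s',46,z,z+16,p[0],p[1],p[2]/50)],[489,-33,np.radians(69)*50],[(274,230)],40,[3,3,5]);print(k,z,r[0][:2],np.degrees(r[0][2]/50),r[1])
E
```

```text
time_s: 11.92
eef_pos: [432.5, -286.1, 86.7]
ee_rot: [0.001, 0.982, 0.188, 0.0]
force: [0.5, -0.9, 0.6]
grip_width: 1.003
grip_force: 0.0
side 48 [488.46248181 -31.57147383] 81.85455899866194 65.99407875188544
side 54 [488.53538336 -38.6538955 ] 82.6457010801745 70.19164819632988
```

```bash
python3 -m jog '[{"delta_pos":[0,0,-25],"angular":[0,0,0],"fingers":1},{"delta_pos":[0,0,-39],"angular":[0,0,0],"fingers":1},{"delta_pos":[0,0,-39],"angular":[0,0,0],"fingers":1},{"delta_pos":[0,0,-39],"angular":[0,0,0],"fingers":0.6},{"delta_pos":[0,0,-39],"angular":[0,0,0],"fingers":0.6},{"delta_pos":[0,0,-39],"angular":[0,0,0],"fingers":0.6},{"delta_pos":[0,0,-39],"angular":[0,0,0],"fingers":0.6},{"delta_pos":[0,0,-20],"angular":[0,0,0],"fingers":0.6},{"delta_pos":[0,0,40],"angular":[0,0,0],"fingers":0.6},{"delta_pos":[0,0,80],"angular":[0,0,0],"fingers":0.6}]' 35;  python3 -m jog '[{"delta_pos":[0,0,0],"angular":[0,0,0],"fingers":0.6},{"delta_pos":[0,0,0],"angular":[0,0,0],"fingers":0.6}]'
python3 - <<'E'
from rig import ctrl
from h import *
c=ctrl.capture("side");pickle.dump(c,open("side_g.pkl","wb"))
tiles(c,[(252,290)],6.2,64,90,1,"/tmp/x.png"); f=pickle.load(open("side_f.pkl","rb"));tiles(f,[(274,235)],6.2,64,90,1,"/tmp/y.png")
cv2.imwrite("pics/g.png",np.hstack([cv2.imread("/tmp/x.png"),cv2.imread("/tmp/y.png")]));s=ctrl.sense();X=s["eef_pos"];print(X)
print(w2px(c,[X,X+[31,0,2],X+[-31,0,2],X+[0,0,2]]).round(1).tolist())
E
```

```text
time_s: 13.18
eef_pos: [432.1, -286.4, 168.3]
ee_rot: [0.001, 0.982, 0.187, 0.001]
force: [0.7, -0.9, -0.3]
grip_width: 0.706
grip_force: 38.5
time_s: 13.42
eef_pos: [431.5, -285.8, 164.8]
ee_rot: [-0.0, 0.982, 0.187, -0.0]
force: [0.7, 0.6, -0.4]
grip_width: 0.71
grip_force: 38.5
[ 431.36284451 -285.68733768  164.31542847]
[[246.6, 272.9], [262.6, 271.4], [230.5, 272.9], [246.6, 272.2]]
```

View pics/g.png

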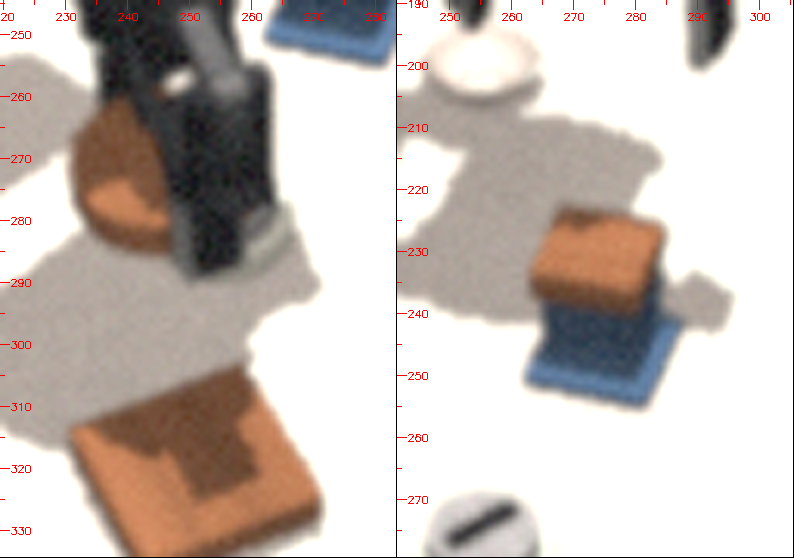

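```bash
python3 -m jog '[{"delta_pos":[37.5,565.5,10],"angular":[0,0,0],"fingers":0.6},{"delta_pos":[37.5,565.5,10],"angular":[0,0,0],"fingers":0.6},{"delta_pos":[37.5,565.5,10],"angular":[0,0,0],"fingers":0.6},{"delta_pos":[37.5,565.5,10],"angular":[0,0,0],"fingers":0.6},{"delta_pos":[37.5,565.5,10],"angular":[0,0,0],"fingers":0.6},{"delta_pos":[37.5,565.5,10],"angular":[0,0,0],"fingers":0.6},{"delta_pos":[37.5,565.5,10],"angular":[0,0,0],"fingers":0.6},{"delta_pos":[37.5,565.5,10],"angular":[0,0,0],"fingers":0.6},{"delta_pos":[37.5,565.5,10],"angular":[0,0,0],"fingers":0.6},{"delta_pos":[37.5,565.5,10],"angular":[0,0,0],"fingers":0.6}]'
python3 -m jog '[{"delta_pos":[0,0,-30],"angular":[0,0,0],"fingers":0.6},{"delta_pos":[0,0,-70],"angular":[0,0,0],"fingers":0.6},{"delta_pos":[0,0,-70],"angular":[0,0,0],"fingers":0.6},{"delta_pos":[0,0,-70],"angular":[0,0,0],"fingers":0.6}]'
python3 - <<'E'
from rig import ctrl
from fit import *
g=pickle.load(open("side_g.pkl","rb"));q=px2w(g,[(231,313.5),(259,303.5),(271,326)],28);print(q.round(1))
for c in("side","top"):
    pickle.dump(ctrl.capture(c),open(c+"_h.pkl","wb"))
c=pickle.load(open("top_h.pkl","rb"));s=pickle.load(open("side_h.pkl","rb"))
w=lambda I:np.clip((I[...,2]/(I[...,0]+1)-1.35)/.3,0,1)*(I[...,1]/(I[...,2]+1)>.3)
for cs,ce in(([c],[(390,238)]),([s],[(252,322)]),([c,s],[(390,238),(252,322)])):
    r=fit(cs,w,lambda p:[prism('s',68,12,28,p[0],p[1],p[2]/50)],[431,-286,np.radians(21)*50],ce,48,[3,3,5]);print(r[0][:2],np.degrees(r[0][2]/50),r[1])
a=ctrl.sense();X=a["eef_pos"];print(X,w2px(s,[X+[31,0,2],X+[-31,0,2],X+[0,0,2]]).round(1).tolist())
tiles(s,[(265,165)],6.2,64,90,1,"/tmp/x.png");tiles(c,[(390,238)],6.2,64,90,1,"/tmp/y.png");cv2.imwrite("pics/h.png",np.hstack([cv2.imread("/tmp/x.png"),cv2.imread("/tmp/y.png")]))
E
```

```text
time_s: 14.72
eef_pos: [468.2, 282.5, 173.7]
ee_rot: [-0.0, 0.982, 0.189, -0.001]
force: [-0.2, -0.8, -0.4]
grip_width: 0.714
grip_force: 38.5
time_s: 15.22
eef_pos: [469.9, 279.1, 106.4]
ee_rot: [-0.0, 0.982, 0.187, 0.001]
force: [-0.7, 0.1, -0.2]
grip_width: 0.712
grip_force: 38.5
[[ 388.3 -267.9   28. ]
 [ 448.5 -243.5   28. ]
 [ 472.9 -306.8   28. ]]
[ 430.55204379 -285.1833496 ] 23.914756049264966 43.83501941273008
[ 430.3005934  -281.58575334] 18.733356834876844 152.66540576920238
[ 430.51568717 -285.0467496 ] 22.668621023542872 210.21873951980098
[470.0327225  279.37518617 106.80816691] [[274.1, 149.7], [253.1, 150.6], [263.6, 150.1]]
```

View pics/h.png

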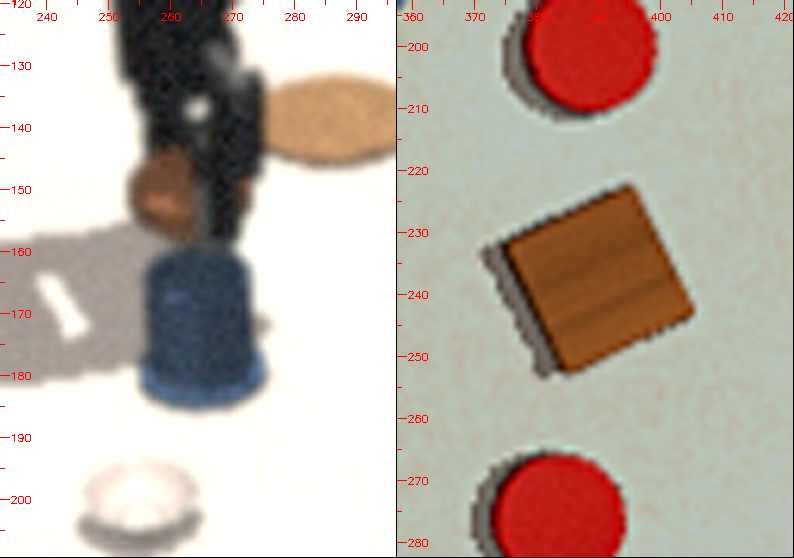

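```bash
python3 -m jog '[{"delta_pos":[0,0,-20],"angular":[0,0,0],"fingers":0.6},{"delta_pos":[0,0,-31],"angular":[0,0,0],"fingers":0.6},{"delta_pos":[0,0,-36],"angular":[0,0,0],"fingers":0.6},{"delta_pos":[0,0,-36],"angular":[0,0,0],"fingers":0.6},{"delta_pos":[0,0,-36],"angular":[0,0,0],"fingers":0.8},{"delta_pos":[0,0,-36],"angular":[0,0,0],"fingers":1},{"delta_pos":[0,0,-36],"angular":[0,0,0],"fingers":1},{"delta_pos":[0,0,-15],"angular":[0,0,0],"fingers":1},{"delta_pos":[0,0,30],"angular":[0,0,0],"fingers":1},{"delta_pos":[0,0,60],"angular":[0,0,0],"fingers":1}]'
python3 -m jog '[{"delta_pos":[-38.5,-565.5,0],"angular":[0,0,0.017],"fingers":1},{"delta_pos":[-38.5,-565.5,0],"angular":[0,0,0.017],"fingers":1},{"delta_pos":[-38.5,-565.5,0],"angular":[0,0,0.017],"fingers":1},{"delta_pos":[-38.5,-565.5,0],"angular":[0,0,0.017],"fingers":1},{"delta_pos":[-38.5,-565.5,0],"angular":[0,0,0.017],"fingers":1},{"delta_pos":[-38.5,-565.5,0],"angular":[0,0,0.017],"fingers":1},{"delta_pos":[-38.5,-565.5,0],"angular":[0,0,0.017],"fingers":1},{"delta_pos":[-38.5,-565.5,0],"angular":[0,0,0.017],"fingers":1},{"delta_pos":[-38.5,-565.5,0],"angular":[0,0,0.017],"fingers":1},{"delta_pos":[-38.5,-565.5,0],"angular":[0,0,0.017],"fingers":1}]'
python3 -m jog '[{"delta_pos":[0,0,-60],"angular":[0,0,0],"fingers":1},{"delta_pos":[0,0,-100],"angular":[0,0,0],"fingers":1},{"delta_pos":[0,0,-100],"angular":[0,0,0],"fingers":1},{"delta_pos":[0,0,-100],"angular":[0,0,0],"fingers":1}]'
```

```text
time_s: 16.58
eef_pos: [469.5, 279.5, 167.2]
ee_rot: [-0.0, 0.982, 0.187, 0.001]
force: [0.3, -0.0, 0.4]
grip_width: 0.995
grip_force: 0.0
time_s: 17.82
eef_pos: [430.0, -289.4, 165.1]
ee_rot: [0.0, 0.981, 0.193, 0.0]
force: [0.4, 1.4, -0.5]
grip_width: 1.0
grip_force: 0.0
time_s: 18.32
eef_pos: [431.6, -286.3, 67.0]
ee_rot: [0.001, 0.981, 0.195, 0.001]
force: [0.4, -0.3, 0.5]
grip_width: 1.001
grip_force: 0.0
```

```bash
python3 -m jog '[{"delta_pos":[0,0,-25],"angular":[0,0,0],"fingers":1},{"delta_pos":[0,0,-40],"angular":[0,0,0],"fingers":1},{"delta_pos":[0,0,-46],"angular":[0,0,0],"fingers":1},{"delta_pos":[0,0,-46],"angular":[0,0,0],"fingers":0.7},{"delta_pos":[0,0,-46],"angular":[0,0,0],"fingers":0.7},{"delta_pos":[0,0,-46],"angular":[0,0,0],"fingers":0.7},{"delta_pos":[0,0,-46],"angular":[0,0,0],"fingers":0.7},{"delta_pos":[0,0,-30],"angular":[0,0,0],"fingers":0.7},{"delta_pos":[0,0,30],"angular":[0,0,0],"fingers":0.7},{"delta_pos":[0,0,80],"angular":[0,0,0],"fingers":0.7}]' 35
python3 -m jog '[{"delta_pos":[0,0,20],"angular":[0,0,0],"fingers":0.7},{"delta_pos":[0,0,20],"angular":[0,0,0],"fingers":0.7},{"delta_pos":[0,0,20],"angular":[0,0,0],"fingers":0.7}]'
python3 - <<'E'
from rig import ctrl
from fit import *
s=ctrl.capture("side");pickle.dump(s,open("side_i.pkl","wb"))
X=ctrl.sense()["eef_pos"];print(X)
p=prism('s',68,X[2]-7,X[2]+9,X[0],X[1],np.radians(22.5));u=w2px(s,p).round(1);print(u.tolist())
I=s["pixels"].astype(float);w=(I[...,2]/(I[...,0]+1)>1.5)&(I[...,1]/(I[...,2]+1)>.3)
x0,x1,y0,y1=int(u[:,0].min()-8),int(u[:,0].max()+8),int(u[:,1].min()-8),int(u[:,1].max()+8)
ys,xs=np.where(w[y0:y1,x0:x1]);print("wood cols",xs.min()+x0,xs.max()+x0,"rows",ys.min()+y0,ys.max()+y0)
i=xs.argmin();print("left corner rows",np.unique(ys[xs<=xs.min()+1]+y0))
E
```

```text
time_s: 19.58
eef_pos: [430.7, -286.1, 148.1]
ee_rot: [0.0, 0.981, 0.195, 0.0]
force: [0.5, -1.4, -1.1]
grip_width: 0.785
grip_force: 40.2
time_s: 19.95
eef_pos: [430.3, -285.7, 164.4]
ee_rot: [-0.001, 0.981, 0.195, -0.0]
force: [-0.5, 0.1, -0.9]
grip_width: 0.789
grip_force: 40.2
[ 430.30082606 -285.68397733  164.17843319]
[[255.7, 259.4], [269.4, 281.3], [236.2, 292.9], [224.0, 270.0], [255.3, 253.6], [269.1, 275.3], [235.5, 287.0], [223.2, 264.1]]
wood cols 225 267 rows 257 290
left corner rows [265 266 267 268 269 270]
```

```bash
python3 -m jog '[{"delta_pos":[173,106,0],"angular":[0,0,0.838],"fingers":0.7},{"delta_pos":[173,106,0],"angular":[0,0,0.838],"fingers":0.7},{"delta_pos":[173,106,0],"angular":[0,0,0.838],"fingers":0.7},{"delta_pos":[173,106,0],"angular":[0,0,0.838],"fingers":0.7},{"delta_pos":[173,106,0],"angular":[0,0,0.838],"fingers":0.7},{"delta_pos":[173,106,-30],"angular":[0,0,0.838],"fingers":0.7},{"delta_pos":[173,106,-60],"angular":[0,0,0.838],"fingers":0.7},{"delta_pos":[173,106,-60],"angular":[0,0,0.838],"fingers":0.7},{"delta_pos":[173,106,-60],"angular":[0,0,0.838],"fingers":0.7}]'
python3 - <<'E'
from rig import ctrl
from fit import *
s=ctrl.capture("side");pickle.dump(s,open("side_k.pkl","wb"))
X=ctrl.sense()["eef_pos"];print(X)
w=lambda I:np.clip((I[...,2]/(I[...,0]+1)-1.35)/.3,0,1)*(I[...,1]/(I[...,2]+1)>.3)
p=prism('s',68,X[2]-7,X[2]+9,X[0],X[1],np.radians(70.5));u=w2px(s,p).round(1);print(u.tolist())
I=s["pixels"].astype(float);m=w(I)>.5
x0,x1,y0,y1=int(u[:,0].min()-8),int(u[:,0].max()+8),int(u[:,1].min()-8),int(u[:,1].max()+8)
ys,xs=np.where(m[y0:y1,x0:x1]);print("wood cols",xs.min()+x0,xs.max()+x0,"rows",ys.min()+y0,ys.max()+y0)
for c in range(xs.min(),xs.max(),5):print(c+x0,ys[xs==c].min()+y0,ys[xs==c].max()+y0,end='; ')
E
```

```text
time_s: 21.12
eef_pos: [604.1, -180.3, 106.0]
ee_rot: [0.0, 0.817, 0.577, 0.0]
force: [-0.6, -0.8, -0.1]
grip_width: 0.785
grip_force: 40.1
[ 604.24309765 -180.35839829  106.44348777]
[[316.4, 243.7], [345.9, 249.0], [339.9, 269.6], [309.0, 263.7], [316.5, 238.3], [346.4, 243.6], [340.3, 264.2], [309.1, 258.3]]
wood cols 311 343 rows 241 267
311 255 262; 316 244 263; 321 242 264; 326 242 265; 331 243 266; 336 244 267; 341 243 263;
```

```bash
python3 -m jog '[{"delta_pos":[0,0,-20],"angular":[0,0,0],"fingers":0.7},{"delta_pos":[0,0,-30],"angular":[0,0,0],"fingers":0.7},{"delta_pos":[0,0,-35],"angular":[0,0,0],"fingers":0.7},{"delta_pos":[0,0,-35],"angular":[0,0,0],"fingers":0.7},{"delta_pos":[0,0,-35],"angular":[0,0,0],"fingers":0.85},{"delta_pos":[0,0,-35],"angular":[0,0,0],"fingers":1},{"delta_pos":[0,0,-35],"angular":[0,0,0],"fingers":1},{"delta_pos":[0,0,-15],"angular":[0,0,0],"fingers":1},{"delta_pos":[0,0,30],"angular":[0,0,0],"fingers":1},{"delta_pos":[0,0,80],"angular":[0,0,0],"fingers":1}]'
python3 -m jog '[{"delta_pos":[-250,0,80],"angular":[0,0,0],"fingers":1},{"delta_pos":[-250,0,80],"angular":[0,0,0],"fingers":1},{"delta_pos":[-250,0,80],"angular":[0,0,0],"fingers":1},{"delta_pos":[-250,0,80],"angular":[0,0,0],"fingers":1},{"delta_pos":[-250,0,80],"angular":[0,0,0],"fingers":1},{"delta_pos":[-250,0,80],"angular":[0,0,0],"fingers":1}]'
python3 - <<'E'
from rig import ctrl
from h import *
c=ctrl.capture("side");t=ctrl.capture("top")
tiles(c,[(326,270),(274,235),(316,186),(265,168)],4.9,40,58,4,"/tmp/x.png");tiles(t,[(351,178),(301,218),(227,177),(193,228)],4.9,40,58,4,"/tmp/y.png")
cv2.imwrite("pics/z.png",np.vstack([cv2.imread("/tmp/x.png"),cv2.imread("/tmp/y.png")]))
E
```

```text
time_s: 22.42
eef_pos: [603.5, -180.0, 186.3]
ee_rot: [-0.0, 0.817, 0.577, -0.0]
force: [1.5, -0.5, 0.3]
grip_width: 1.002
grip_force: 0.0
time_s: 23.18
eef_pos: [353.9, -180.4, 265.7]
ee_rot: [0.001, 0.817, 0.577, 0.0]
force: [0.6, -0.7, -0.2]
grip_width: 1.002
grip_force: 0.0
```

View pics/z.png

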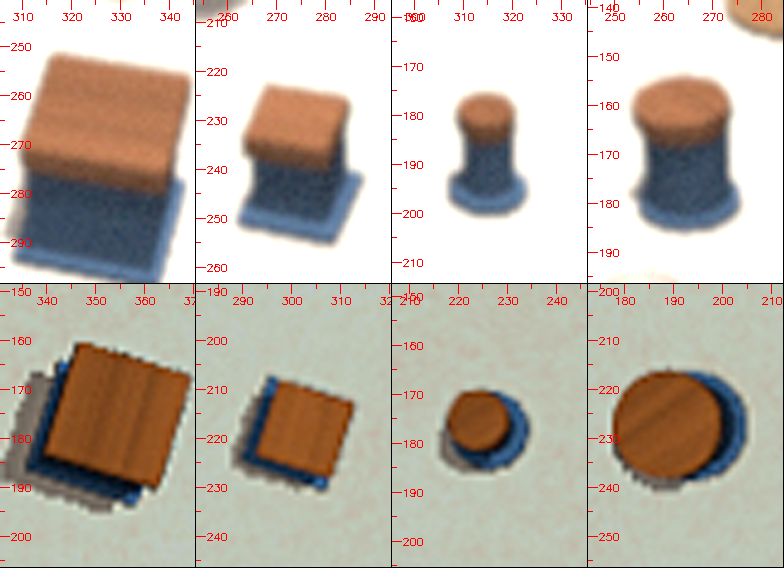

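All four lids lie flat on their matching jars, and the square ones run parallel to their jars' sides. I'm handing it in.

```bash
python3 -c "
from rig import ctrl
print(ctrl.finish_job())"
```

```text
the job is handed in; nothing more can be done
None
```

The job is handed in after about 23 s of robot time: in the last pictures all four jars stand upright and closed with their own lids, flat and with the square ones in line. The oil bottle and pepper mill were never near the arm's path, though that last check did not show them.

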